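# Drive a tight bush out of a model locomotive chassis

## Robot

A 6-joint arm with a two-finger parallel gripper is mounted at the origin on the work surface. World frame = base frame: x ahead of the robot, y to its left, z up, the work surface at z = 0. Lengths are in m, angles in rad, forces in N, time in s.
With the tool pointing down it reaches from about 0.375 to 0.9 m from the base axis. Payload 3.1 kg.
Tool frame: the origin (TCP) lies midway between the tips of the shut fingers; the grasp point (between the pads) lies 19 mm behind it; x points along the fingers, z is the direction in which the jaws open and shut, and the axes are right-handed (so a half turn about x gives the same grasp; the last joint's range is limited). The gripper opens to 85 mm and grips with 20 to 120 N. Pads are 22 mm wide; open, the fingers measure 114 mm over their backs; the gripper's body (76 mm by 85 mm) begins 54 mm behind the grasp point. The pads swing forward as they close: fully open they stand 13 mm farther back than shut.
Start: joints at [-1.433, 0.527, 1.433, -0, 1.181, -0.178], TCP at [0.194, -0.594, 0.231] pointing down, gripper open.
Joint ranges: [-3.08, 3.08], [-0.75, 2.2], [0.22, 2.44], [-1.43, 4.57], [0, 2.65], [-2.85, 2.85]. Speed limits (rad/s): [2.79, 2.79, 3.14, 3.14, 3.14, 3.14].

## Interface

Orientations are given as a unit quaternion [x, y, z, w].
In Python, from station import status, snapshot, camera_params, ticket gives the robot as it stands.
- The arm moves only by the tool arm_command, never from a script. Its argument "series" is a list that holds one entry, the list of rows, each a list of 4 numbers: the shift along the tool's x, y, z in mm, then the turn about the tool's x in rad. A call has 1 to 10 rows; each row shifts and turns the commanded pose from where the row before left it, along the tool's axes as they then stand; what a row does not reach is not made up. A row lasts 1/10 s, in which the tool goes at most 50 mm and 8.59 degrees, less where a joint would pass 70% of its speed; a pose out of reach is approached as far as the arm can. A call is refused whole if a number of a shift passes 50 or a number of a turn 0.15, either way. A call with a gripper value outside its range is refused whole. "jaw" is the opening in per cent of the stroke, from 0 (shut) to 100 (fully open), set as the call begins (left out, the last holds). The fingers move at their own pace and stop on an object; "force" is the grip in N (left out, the last holds). Time passes only in rows, so rows that do not move let the fingers close. It gives the time, the measured TCP pose, the force and the opening at its end, in the units of the state.
- status.sense(): the state, without advancing time (a new reading comes with each control period).
- snapshot(name): name is "scene" or "top" or "wrist"; returns the picture (400x640x3 uint8, red, green, blue); there is no depth.
- camera_params(name): a dict with "fovy" (degrees; the focal length in pixels is half the picture's height over the tangent of half this angle, whatever the lens; pixels are square), "cx", "cy" (the principal point, pixels), "k1" (the pictures are not rectified: a ray, as slopes to the right and down, at radius r is drawn at 1 + k1 r^2 times it, then the intrinsics apply), "extrinsics" (4x4, takes a point from camera to world coordinates); the wrist camera has in their place "mount" (4x4, takes a point from camera to tool coordinates, whose origin is the TCP and whose axes are the tool frame's). Camera axes: x right, y down, z forward; pixel columns grow to the right and rows downward; lengths in m; the calibration is good to about 2 mm. A picture is of the moment at which its call begins: read the wrist's pose just before it. camera_params takes no time and is no camera call.
- ticket.sign_off(): hands the job in, once; it reports no verdict.
The state is a dict: "t": time; "q": joint angles; "qd": joint speeds; "tau": joint torques, N m; "tcp_pos": TCP position; "tool_rot": TCP orientation; "force": force on the tool from outside, world axes, zero at the start; "ft_torque": the same for the moment, N m; "finger_gap": opening from 0.0 (shut) to 1.0 (fully open).
Only numpy, scipy, OpenCV 4.12 (cv2) and the standard library are available. Lean on these libraries where they do the work, as an engineer would, in place of code of your own. Each camera call takes 0.05 s, during which the arm holds its last target. There are 200 camera calls.

## Task

At the model-railway fair's repair spot, take the blue-handled drift from the rack, feel for the bore in the top of the grey locomotive chassis block, and with the drift push the tight brass bush down and right out of the block until it stands on the rubber pad below, never pressing on the work with more than 40 N. Then put the drift back upright, all the way down, in the rack hole it came from and let go. Leave the other two punches, the models and the wheelset alone.

Things in the scene. Friction and masses are not known exactly. Their poses are not given: they have to be found in the camera images.
- bridge: Green fixed stand, base 110 (x) by 170 (y) by 12 mm; origin under its centre on the table, y along the block it carries: a grey locomotive chassis block, 50 (x) by 140 (y) by 34 mm, underside 36 mm and flat top 70 mm above the table, firmly clamped. Two low strap clamps (top 78 mm up) cross the block 58 mm either side of its bore.
- mark (a point): Point on the stand's axes at x = 0, y = 0, at the height of the block's top face (70 mm up). The block has one vertical through bore, 15 mm in diameter, 1 mm chamfer. It was clamped by hand: the bore lies at x = 0 but anywhere from -10 to 10 mm from this point along the stand's y. That offset is NOT measured: feel (or look) for it. The top is flat around the bore.
- pad (a point): Centre of the top of the rubber pad on the stand's base, under the block, 16 mm above the table (44 mm across).
- bush (a joint): How far down (m) the tight brass bush (15 mm diameter, 18 mm long) has been driven. At 0 its foot is flush with the block's underside, its top 16 mm below the block's top; starts at 0 to 0.004. It leaves the bore at 0.018 and stands on the pad, a hard stop, at 0.020. It slides at about 9 to 12 N and stays where left. Says nothing of the bore's sideways place.
- rack: Fixed wooden tool rack, 66 (x) by 176 (y) mm, top 40 mm above the table; origin at the centre of its underside, y along its row of three upright holes at y = -55, 0 and 55 mm, each 15 mm in diameter with a 2 mm chamfer and 30 mm deep (floor 10 mm above the table). The drift and two other punches stand in the holes, in any order, handle tops 105 mm up, faces within 0.1 rad of square to the rack.
- drift_center (a point): Centre, half-way up, of the drift (95 mm long, 0.12 kg): steel rod 12 mm in diameter and 45 mm long with a flat end, below a square blue handle 20 by 20 mm, 50 mm long. z runs up its axis, x and y are square to the handle's faces. The handle spans 2.5 mm below to 47.5 mm above this point: grasp it about 22 mm above. Loose in its hole, it may lean up to 0.1 rad.
- drift_tip (a point): Centre of the flat lower end of the drift, z up along the rod.
- pinpunch_center (a point): Centre of the red-handled pin punch, the same size but with a thin 4 mm tip, standing in the rack; leave it alone.
- centrepunch_center (a point): Centre of the yellow-handled centre punch, the same size but with a conical point, standing in the rack; leave it alone.
- wagon_center (a point): Centre of a loose red model wagon, 138 by 50 by 58 mm, bystander.
- railcar_center (a point): Centre of a loose blue model railcar, 138 by 50 by 58 mm, bystander.
- wheelset: Loose spare wheelset, wheels 30 mm in diameter, on a 36 by 70 mm card; origin at the underside's centre; bystander.
Not all that is in view belongs to the job. Leave any orange look-alike of the bridge alone.

How it is judged:
By the outcome, as a careful person would: the job done as asked, in the order asked, and still so for the second after the job is handed in, with the robot touching nothing.
It also fails if it takes over 72 s, if anything falls off the work surface, if the arm or the gripper's body presses on something with over 40 N, if the wrist force passes 120 N, or if a joint passes its speed limit or range.

## Working session

There is one attempt and no reset: what is moved stays moved. The work goes in short steps, Python scripts to look and compute and a tool call to move; the robot and the scene stay as the last step left them, time stands still between calls to the robot, and variables do not carry over. Pictures are saved under pics/ and viewed, about 8 in all and at most 12, crops included, and the job is handed in when it is done.

Besides the shell and the picture viewer there is one more tool, called after ">>>" as name(argument=value, ...) on one line, values as JSON. arm_command: Moves the arm, as the interface text tells. Its arguments: {"type":"object","properties":{"series":{"type":"array"},"jaw":{"type":"number"},"force":{"type":"number"}},"required":["series"]}

```bash
mkdir -p pics; cat > h.py <<'E'
import numpy as np, cv2
from station import status, snapshot, camera_params, ticket
from scipy.spatial.transform import Rotation as R
def save(name,fn,img): cv2.imwrite('pics/'+fn,cv2.cvtColor(img,cv2.COLOR_RGB2BGR))
def T(name,s=None):
    p=camera_params(name)
    if 'extrinsics' in p: return p,np.array(p['extrinsics'])
    s=s or status.sense(); M=np.eye(4); M[:3,:3]=R.from_quat(s['tool_rot']).as_matrix(); M[:3,3]=s['tcp_pos']
    return p,M@np.array(p['mount'])
def ray(name,uv,s=None):
    p,M=T(name,s); f=200/np.tan(np.radians(p['fovy']/2))
    d=(np.array(uv,float)-[p['cx'],p['cy']])/f; x=d.copy()
    for _ in range(30): x=d/(1+p['k1']*(x@x))
    return M[:3,3],M[:3,:3]@np.array([x[0],x[1],1])
def onz(name,uv,z,s=None):
    o,d=ray(name,uv,s); return o+d*(z-o[2])/d[2]
def proj(name,P,s=None):
    p,M=T(name,s); f=200/np.tan(np.radians(p['fovy']/2))
    c=M[:3,:3].T@(np.array(P)-M[:3,3]); x=c[:2]/c[2]; return x*(1+p['k1']*(x@x))*f+[p['cx'],p['cy']]
E
python3 - <<'E'
from h import *
s=status.sense(); print(s)
for n in ['scene','top','wrist']:
    im=snapshot(n); save(n,n+'0.png',im); np.save(n+'0.npy',im)
    p,M=T(n,s); print(n,p['fovy'],p['cx'],p['cy'],p['k1'],M.round(3).tolist())
p=camera_params('wrist'); print(p['mount'])
print(R.from_quat(s['tool_rot']).as_matrix().round(3))
E
```

```text
{'t': 0.0, 'q': array([-1.43352343e+00,  5.28482305e-01,  1.43389749e+00, -3.48077017e-05,
        1.18140853e+00, -1.78493971e-01]), 'qd': array([-0.00067   , -0.00102978,  0.00106772, -0.00113668,  0.00046136,
       -0.00073936]), 'tau': array([-8.07908782e-04, -4.42354739e+01, -1.78027493e+01, -1.55436037e-04,
        8.48536205e-03,  1.63600026e-05]), 'tcp_pos': array([ 0.19401341, -0.59336858,  0.23032524]), 'tool_rot': array([ 0.41571517,  0.5729434 , -0.4146107 ,  0.571852  ]), 'force': array([-0.46777501,  0.67043029, -0.27617054]), 'ft_torque': array([ 0.00340746,  0.06136121, -0.03334534]), 'finger_gap': 1.0003015206157255}
scene 48.50535142966458 320.71228375536276 193.8838484252263 0.027753408761939928 [[0.294, 0.66, -0.691, 1.266], [0.956, -0.188, 0.227, -0.241], [0.02, -0.727, -0.686, 0.773], [0.0, 0.0, 0.0, 1.0]]
top 45.3213395196138 316.54146721726335 205.88573374232732 -0.029260845174125766 [[0.014, -0.988, 0.154, 0.377], [-1.0, -0.017, -0.015, 0.014], [0.017, -0.154, -0.988, 1.183], [0.0, 0.0, 0.0, 1.0]]
wrist 58.506084300902785 320.00072418654304 200.33176588243623 -0.006646371784821644 [[0.311, -0.909, -0.278, 0.264], [-0.95, -0.298, -0.089, -0.57], [-0.002, 0.292, -0.956, 0.374], [0.0, 0.0, 0.0, 1.0]]
[[-9.32377603e-05 -2.92141532e-01  9.56375092e-01 -1.43531440e-01]
 [ 2.41429960e-04 -9.56375075e-01 -2.92141503e-01  7.41798698e-02]
 [ 9.99999967e-01  2.03658981e-04  1.59701988e-04 -5.49635987e-04]
 [ 0.00000000e+00  0.00000000e+00  0.00000000e+00  1.00000000e+00]]
[[-0.     0.951  0.311]
 [ 0.002  0.311 -0.951]
 [-1.     0.    -0.002]]
```

View pics/top0.png

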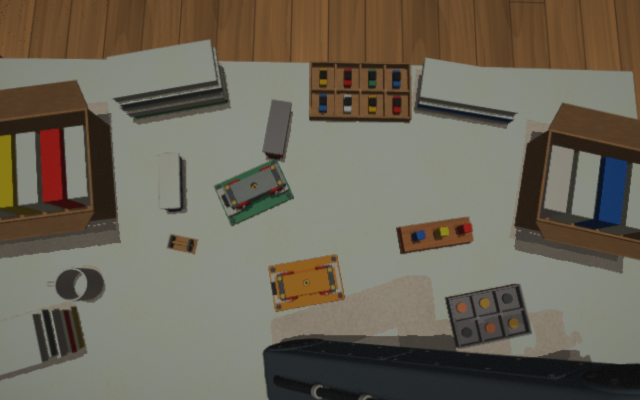

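View pics/scene0.png

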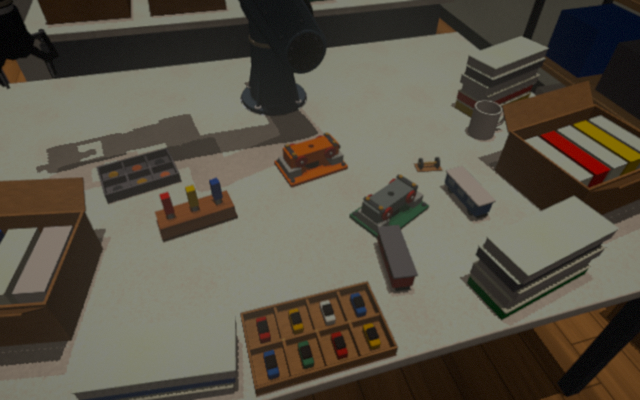

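The top view shows the green bridge at about (254,190), with its orange look-alike at (306,283). The rack is at (436,234), holding handles in blue (420,237), yellow (444,231) and red (466,229).
Things that could be taken for the drift are the blue handle (420,237), the blue cars in the tray (322,106) and (397,74), the blue railcar near (170,180), and the yellow and red punches. I choose the blue handle in the rack.

```bash
python3 - <<'E'
from h import *
im=np.load('top0.npy'); sc=np.load('scene0.npy')
def blob(img,lo,hi,box):
    hsv=cv2.cvtColor(img,cv2.COLOR_RGB2HSV); m=cv2.inRange(hsv,np.array(lo),np.array(hi))
    k=np.zeros_like(m); x0,y0,x1,y1=box; k[y0:y1,x0:x1]=m[y0:y1,x0:x1]; return k
def big(m): return max(cv2.findContours(m,0,2)[0],key=cv2.contourArea)
b=big(blob(im,(105,120,50),(130,255,255),(400,215,440,255))); print('blue',cv2.minAreaRect(b),cv2.boundingRect(b))
# triangulate blue centroid w/ scene
g=blob(im,(50,80,30),(90,255,255),(200,140,310,240)); pts=cv2.findNonZero(g)
r=cv2.minAreaRect(cv2.convexHull(pts)); print('green',r)
c=np.array([onz('top',p,0.010)[:2] for p in cv2.boxPoints(r)]); print(c.round(4),c.mean(0).round(4),[np.linalg.norm(c[i]-c[(i+1)%4]).round(4) for i in range(4)])
for i in (0,1): d=c[i+1]-c[i]; print(np.degrees(np.arctan2(d[1],d[0])))
k=blob(im,(5,100,60),(18,255,255),(390,205,485,260)); r=cv2.minAreaRect(cv2.convexHull(cv2.findNonZero(k))); print('rack',r)
c=np.array([onz('top',p,0.04)[:2] for p in cv2.boxPoints(r)]); print(c.round(4),c.mean(0).round(4),[np.linalg.norm(c[i]-c[(i+1)%4]).round(4) for i in range(4)])
for i in (0,1): d=c[i+1]-c[i]; print(np.degrees(np.arctan2(d[1],d[0])))
for n,u in (('blue',(420,236)),('yel',(444,231)),('red',(466,229))): print(n,onz('top',u,0.105).round(4))
a=big(blob(sc,(105,120,30),(130,255,255),(205,170,230,210))); print(cv2.boundingRect(a),a.reshape(-1,2).mean(0))
t=cv2.resize(im[130:330,180:490],None,fx=2.5,fy=2.5,interpolation=2); save('',"crop1.png",t)
E
```

```text
blue ((419.9706726074219, 234.88238525390625), (7.518604278564453, 8.246211051940918), 75.96376037597656) (416, 231, 9, 9)
green ((253.36886596679688, 191.57875061035156), (42.4334716796875, 67.6182861328125), 65.72555541992188)
[[0.6049 0.253 ]
 [0.6788 0.1017]
 [0.5808 0.0557]
 [0.5089 0.2056]] [0.5934 0.154 ] [np.float64(0.1684), np.float64(0.1082), np.float64(0.1663), np.float64(0.1071)]
-63.97875814833074
-154.83580321346767
rack ((434.7296142578125, 234.50856018066406), (25.94049835205078, 73.2437744140625), 81.34745788574219)
[[ 0.5062 -0.1963]
 [ 0.5359 -0.3734]
 [ 0.4737 -0.3807]
 [ 0.4448 -0.205 ]] [ 0.4902 -0.2889] [np.float64(0.1795), np.float64(0.0626), np.float64(0.1781), np.float64(0.0621)]
-80.48999576333922
-173.23227054037915
blue [ 0.4796 -0.2375  0.105 ]
yel [ 0.4919 -0.2927  0.105 ]
red [ 0.4972 -0.3434  0.105 ]
(210, 179, 9, 6) [213.71428571 181.5       ]
```

View pics/crop1.png

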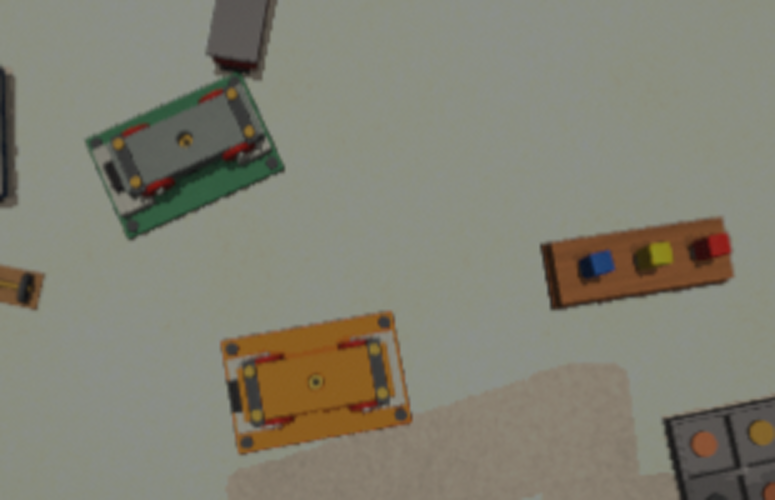

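The crop confirms the choice. The blue handle is the leftmost in the rack at (596,263), and the bore on the green stand's block is at about (184,140), so near full-image pixel (253.6,186). Moving above the rack.

>>> arm_command(series=[[[0,38,-25,0],[0,38,-25,0],[0,38,-25,0],[0,38,-25,0],[0,38,-25,0],[0,38,-25,0],[0,38,-25,0],[0,38,-25,0],[0,38,-25,0],[0,38,-25,0]]], jaw=100)

```text
t: 1.15
tcp_pos: [0.4785, -0.2367, 0.2312]
tool_rot: [0.415, 0.572, -0.415, 0.572]
force: [0.0, -0.7, 1.8]
finger_gap: 1.001
```

>>> arm_command(series=[[[0,0,0,-0.14],[0,0,0,-0.14],[0,0,0,-0.14],[0,0,0,-0.14],[0,0,0,-0.14],[0,0,0,-0.14],[0,0,0,-0.14],[0,0,0,-0.14],[0,0,0,-0.14],[0,0,0,-0.14]]])

```text
t: 2.15
tcp_pos: [0.4775, -0.2382, 0.2311]
tool_rot: [-0.053, 0.705, 0.053, 0.705]
force: [0.3, 0.3, -0.7]
finger_gap: 0.999
```

```bash
python3 - <<'E'
from h import *
s=status.sense(); im=snapshot('wrist'); save('','w1.png',im); np.save('w1.npy',im)
print(s['t'],s['tcp_pos'],s['q'],R.from_quat(s['tool_rot']).as_matrix().round(3))
for P in [(.4796,-.2375,.105),(.4919,-.2927,.105)]: print(proj('wrist',P,s))
E
```

```text
2.15 [ 0.47750174 -0.23823735  0.23105427] [-6.72330300e-01  4.05512445e-01  1.66126508e+00  1.11929628e-05
  1.07549033e+00 -8.23134703e-01] [[-0.001 -0.15   0.989]
 [ 0.     0.989  0.15 ]
 [-1.     0.001 -0.   ]]
[323.35806906 190.89324092]
[327.81876653 256.50336482]
```

View pics/w1.png

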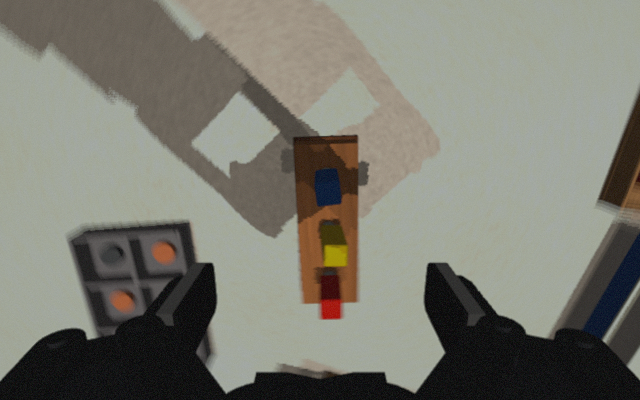

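The wrist view shows the blue handle at about (328,187), the yellow at (335,250) and the red at (330,300) in the row, with the jaw direction across it. I'll zoom in on blue to get the lean and yaw.

```bash
python3 - <<'E'
from h import *
im=np.load('w1.npy'); s=status.sense()
c=im[125:315,285:370].astype(float); c=np.clip(255*(c/255)**0.5,0,255).astype(np.uint8)
t=cv2.resize(c,None,fx=3.1,fy=3.1,interpolation=2); save('','w1c.png',t)
v=cv2.cvtColor(im,cv2.COLOR_RGB2HSV)
print(v[165:210:2,328].tolist())
m=cv2.inRange(v,(105,120,20),(130,255,255)); m[:160]=0;m[215:]=0;m[:,:300]=0;m[:,360:]=0
for r in range(166,210,3):
    x=np.where(m[r])[0]; print(r,(x.min(),x.max()) if len(x) else None)
# rack edges
k=cv2.inRange(v,(3,90,20),(20,255,255))
for r in (150,160,215,225,275,290):
    x=np.where(k[r,280:370])[0]+280; a=onz('wrist',(x.min()-.5,r),.04,s); b=onz('wrist',(x.max()+.5,r),.04,s); print(r,a[:2].round(4),b[:2].round(4))
for r in (np.where(k[120:320,312])[0]+120,): print(r.min(),r.max(),onz('wrist',(312,r.max()),.04,s),onz('wrist',(312,r.min()),.04,s))
E
```

```text
[[11, 153, 55], [8, 85, 54], [104, 221, 45], [108, 181, 45], [111, 185, 44], [111, 197, 44], [110, 156, 49], [108, 161, 49], [110, 200, 51], [108, 188, 57], [110, 180, 58], [109, 173, 56], [108, 193, 58], [110, 184, 54], [104, 193, 58], [110, 177, 59], [109, 189, 58], [107, 193, 58], [110, 149, 58], [107, 200, 56], [4, 91, 70], [12, 164, 129], [12, 167, 134]]
166 None
169 (np.int64(324), np.int64(335))
172 (np.int64(316), np.int64(335))
175 (np.int64(316), np.int64(336))
178 (np.int64(316), np.int64(338))
181 (np.int64(315), np.int64(338))
184 (np.int64(315), np.int64(338))
187 (np.int64(315), np.int64(339))
190 (np.int64(316), np.int64(339))
193 (np.int64(316), np.int64(339))
196 (np.int64(317), np.int64(340))
199 (np.int64(317), np.int64(340))
202 (np.int64(317), np.int64(339))
205 (np.int64(319), np.int64(321))
208 None
150 [ 0.449  -0.2201] [ 0.5084 -0.2109]
160 [ 0.4512 -0.2294] [ 0.5102 -0.2202]
215 [ 0.4615 -0.2836] [ 0.5203 -0.2744]
225 [ 0.4629 -0.2941] [ 0.5223 -0.2849]
275 [ 0.4736 -0.349 ] [ 0.5315 -0.34  ]
290 [ 0.4771 -0.3665] [ 0.5348 -0.3575]
137 302 [ 0.49029454 -0.37921216  0.04      ] [ 0.4643877  -0.20547828  0.04      ]
```

View pics/w1c.png

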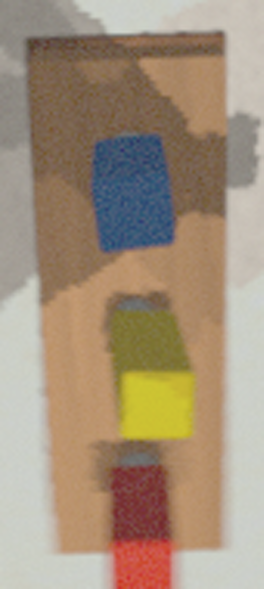

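```bash
python3 - <<'E'
from h import *
s=status.sense()
def P(u,z): return onz('wrist',u,z,s).round(4)
print('blue top',P((328,193),.105),'yellow top',P((336,255.5),.105),'blue bottom front edge z60',P((325.5,170),.06))
top=P((328,193),.105)
# blue lower-front edge centre: 10mm toward +y of axis at z=60
for n,y in (('end',302.5),): e=P((331,y),.04); print(e)
print('start',P((326,143),.04),'yel foot',P((327.5,224),.06))
# top camera
print('topcam blue top',onz('top',(421,235.5),.105).round(4))
E
```

```text
blue top [ 0.4835 -0.2387  0.105 ] yellow top [ 0.4987 -0.2907  0.105 ] blue bottom front edge z60 [ 0.4808 -0.2302  0.06  ]
[ 0.5105 -0.3767  0.04  ]
start [ 0.4781 -0.209   0.04  ] yel foot [ 0.4908 -0.281   0.06  ]
topcam blue top [ 0.4808 -0.2398  0.105 ]
```

>>> arm_command(series=[[[30,-0.4,1.4,0],[30,-0.4,1.4,0],[30,-0.4,1.4,0],[30,-0.4,1.4,0],[30,-0.2,0,0],[20,0,0,0],[0,0,0,0],[0,0,0,0]]], jaw=55)

```text
t: 3.0
tcp_pos: [0.4835, -0.2394, 0.0613]
tool_rot: [-0.051, 0.705, 0.051, 0.705]
force: [0.3, 0.5, 0.7]
finger_gap: 0.55
```

>>> arm_command(series=[[[0,0,0,0],[0,0,0,0],[0,0,0,0],[0,0,0,0],[0,0,0,0],[0,0,0,0],[0,0,0,0],[0,0,0,0]]], jaw=0, force=60)

```text
t: 3.8
tcp_pos: [0.4843, -0.24, 0.0627]
tool_rot: [-0.052, 0.705, 0.051, 0.706]
force: [0.5, 0.7, 6.2]
finger_gap: 0.224
```

```bash
python3 - <<'E'
from h import *
s=status.sense(); im=snapshot('scene'); c=im[150:260,130:270]
w=snapshot('wrist'); np.save('w2.npy',w)
t=np.hstack([cv2.resize(c,(420,330),interpolation=2),cv2.resize(w[100:400,150:490],(374,330))]); t=(255*(t/255.)**.6).astype(np.uint8); save('','g1.png',t)
print(s['t'],s['tcp_pos'],s['force'],s['ft_torque'],s['finger_gap'])
E
```

```text
3.8 [ 0.48428269 -0.23999161  0.06273003] [0.5034162  0.69783901 6.21193752] [ 0.06230468  0.08132146 -0.01925193] 0.22393505017275753
```

View pics/g1.png

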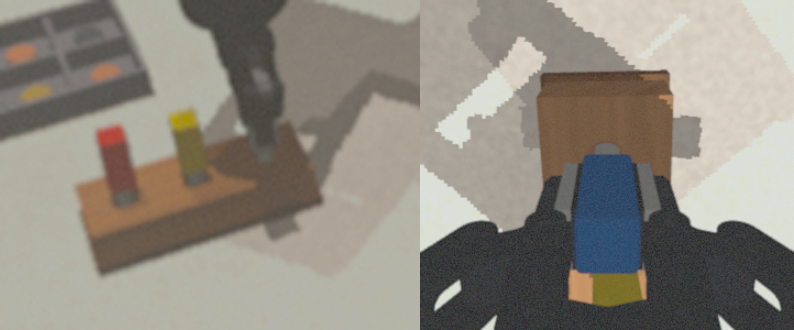

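Grip is good: the gap reads about 19 mm on the 20 mm handle, and the scene view shows both other punches standing. Lifting.

>>> arm_command(series=[[[-8,0,0,0],[-15,0,0,0],[-20,0,0,0],[-30,0,0,0],[-30,0,0,0],[-30,0,0,0],[0,0,0,0],[0,0,0,0]]])

```text
t: 4.7
tcp_pos: [0.4834, -0.2392, 0.1949]
tool_rot: [-0.051, 0.705, 0.051, 0.706]
force: [-0.2, 0.3, -1.8]
finger_gap: 0.229
```

```bash
python3 - <<'E'
from h import *
s=status.sense(); w=snapshot('wrist'); np.save('w3.npy',w)
t=cv2.resize(w[90:390,220:420],(530,795//1),interpolation=2)[:600]; t=(255*(t/255.)**.6).astype(np.uint8); save('','g2.png',t)
print(s['t'],s['tcp_pos'],s['force'],s['finger_gap'],s['q'],R.from_quat(s['tool_rot']).as_matrix().round(3).tolist())
E
```

```text
4.7 [ 0.48340369 -0.23923989  0.19491892] [-0.24241375  0.32383875 -1.78707151] 0.22880800428103001 [-6.66880550e-01  4.60688033e-01  1.68701728e+00  7.87089652e-05
  9.92735652e-01 -8.11877482e-01] [[0.001, -0.144, 0.99], [-0.001, 0.99, 0.144], [-1.0, -0.001, 0.001]]
```

View pics/g2.png

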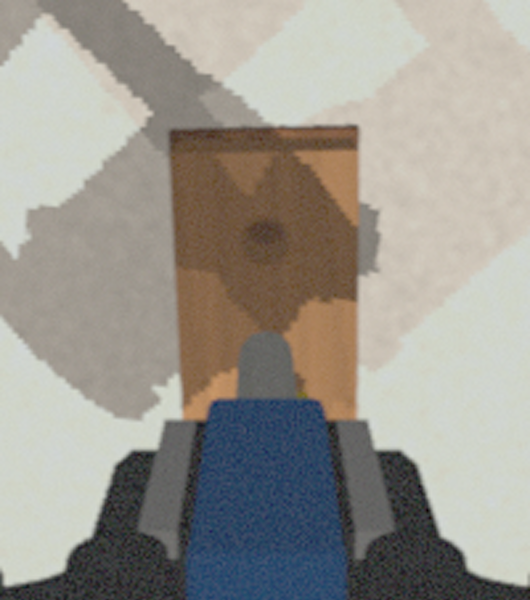

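The drift is held straight. The empty rack hole shows at full-image pixel (320,181), the rod tip's front rim at (320,215) and the handle's foot at (320,241).

```bash
python3 - <<'E'
from h import *
w=np.load('w3.npy'); s=status.sense(); Rm=R.from_quat(s['tool_rot']).as_matrix(); t=np.array(s['tcp_pos'])
tipz=t[2]-.0527
for n,u,z in (('tip rim',(320.4,214.5),tipz),('handle foot edge',(320.8,240.5),tipz+.045),('handle top front edge',(320.5,90+548/2.65),tipz+.095)):
    print(n,(Rm.T@(onz('wrist',u,z,s)-t)*1000).round(2))
print('hole',onz('wrist',(320.4,180.6),.04,s).round(4))
# bore from top camera, fine
im=np.load('top0.npy'); c=im[172:202,238:272]; 
hsv=cv2.cvtColor(im,cv2.COLOR_RGB2HSV); m=cv2.inRange(hsv,(12,110,0),(40,255,255)); m2=np.zeros_like(m); m2[176:198,244:264]=m[176:198,244:264]
M=cv2.moments(m2,True); print(M['m00'],M['m10']/M['m00'],M['m01']/M['m00'])
g=im[:,:,2].astype(int); print(g[180:193,247:262])
E
```

```text
tip rim [52.71  6.4  -0.14]
handle foot edge [ 7.71  9.49 -0.  ]
handle top front edge [-42.29  11.42  -0.2 ]
hole [ 0.4823 -0.2369  0.04  ]
16.0 253.8125 185.5
[[89 89 89 90 89 89 90 89 90 89 90 88 90 90 92]
 [90 90 90 89 89 88 85 84 87 89 90 89 89 91 92]
 [89 90 90 88 82 71 65 65 75 84 88 90 91 91 91]
 [89 89 90 84 66 48 41 41 52 66 87 90 90 90 90]
 [89 90 88 73 48 33 33 38 43 48 80 88 89 90 90]
 [90 90 88 66 39 31 37 40 44 49 80 88 90 90 90]
 [90 90 88 72 42 39 39 34 38 54 82 90 90 89 90]
 [91 90 89 82 56 48 43 38 44 66 85 89 90 90 90]
 [91 90 90 89 78 66 62 61 67 79 88 89 89 90 90]
 [91 90 90 89 89 84 82 82 84 88 89 89 89 91 91]
 [90 89 89 89 90 91 89 89 88 88 88 89 90 91 91]
 [90 90 90 89 90 89 90 90 90 90 90 90 90 91 91]
 [91 90 89 89 90 89 90 91 91 90 90 91 90 89 87]]
```

```bash
python3 - <<'E'
from h import *
b=onz('top',(253.0,185.2),.07); s=status.sense(); Rm=R.from_quat(s['tool_rot']).as_matrix()
print(b,(Rm.T@(b-s['tcp_pos'])*1000).round(1))
for u in [(238,188),(270,182)]: print(onz('top',u,.07).round(4))
E
```

```text
[0.59711911 0.14843149 0.07      ] [124.1 366.5 169.2]
[0.5898 0.1836 0.07  ]
[0.6055 0.1085 0.07  ]
```

>>> arm_command(series=[[[0,36.6,16.9,0],[0,36.6,16.9,0],[0,36.6,16.9,0],[0,36.6,16.9,0],[0,36.6,16.9,0],[0,36.6,16.9,0],[0,36.6,16.9,0],[0,36.6,16.9,0],[0,36.6,16.9,0],[0,36.6,16.9,0]]])

```text
t: 5.75
tcp_pos: [0.5966, 0.1487, 0.1919]
tool_rot: [-0.051, 0.707, 0.051, 0.704]
force: [-1.3, -0.1, -0.7]
finger_gap: 0.226
```

>>> arm_command(series=[[[0,0,0,0],[0,0,0,0],[0,0,0,0]]])

```text
t: 6.05
tcp_pos: [0.5966, 0.1464, 0.1928]
tool_rot: [-0.051, 0.706, 0.051, 0.704]
force: [-0.0, -0.4, -1.3]
finger_gap: 0.227
```

```bash
python3 - <<'E'
from h import *
s=status.sense(); w=snapshot('wrist'); np.save('w4.npy',w)
t=cv2.resize(w[100:300,220:420],(600,600),interpolation=2); t=(255*(t/255.)**.6).astype(np.uint8); save('','b1.png',t)
print(s['t'],s['tcp_pos'],s['force'],s['q'],R.from_quat(s['tool_rot']).as_matrix().round(3).tolist(),proj('wrist',(.5971,.1484,.07),s))
E
```

```text
6.05 [0.59663407 0.14635145 0.19282848] [-0.04782265 -0.3947008  -1.34430046] [ 5.90877063e-02  5.58663484e-01  1.49618265e+00 -5.21424108e-04
  1.09024537e+00 -8.52051940e-02] [[-0.003, -0.144, 0.99], [-0.001, 0.99, 0.144], [-1.0, -0.0, -0.004]] [322.04791417 189.96859652]
```

View pics/b1.png

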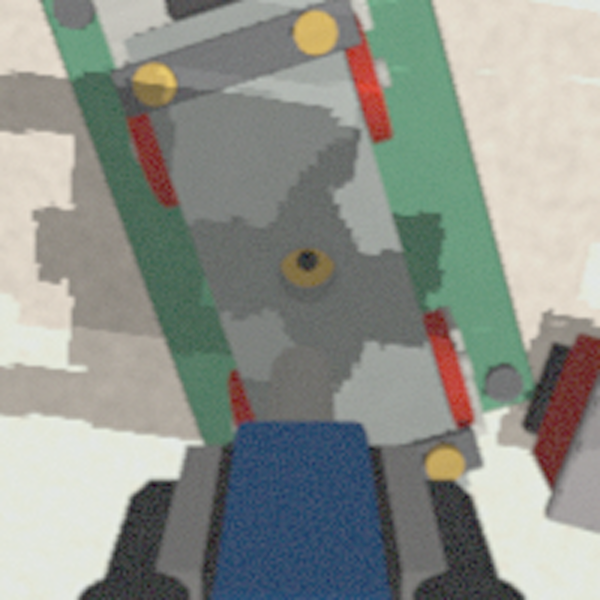

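The brass bush shows in the bore at crop (307,267). The bore rim centre is at about crop (307.5,273), so full-image pixel (322.5,191), against (322,190) predicted from the top camera. The two agree.

```bash
python3 - <<'E'
from h import *
s=status.sense(); Rm=R.from_quat(s['tool_rot']).as_matrix(); t=np.array(s['tcp_pos'])
b=onz('wrist',(322.5,191),.07,s); print(b,(Rm.T@(b-t)*1000).round(2), t,s['force'])
w=np.load('w4.npy'); print(w[180:204,322].tolist()); 
E
```

```text
[0.59795922 0.14719389 0.07      ] [123.22   1.04   1.54] [0.59691182 0.146004   0.19322695] [ 0.51557802  0.13555177 -0.37524583]
[[56, 60, 59], [56, 58, 56], [56, 52, 47], [53, 38, 20], [28, 28, 28], [6, 7, 9], [20, 17, 20], [23, 24, 20], [22, 26, 20], [24, 13, 16], [54, 42, 19], [86, 70, 38], [82, 64, 29], [84, 68, 33], [81, 63, 32], [72, 61, 43], [50, 51, 50], [50, 54, 49], [46, 50, 45], [55, 57, 55], [50, 52, 48], [58, 60, 59], [59, 59, 59], [60, 63, 60]]
```

>>> arm_command(series=[[[15,0.4,0.8,0],[15,0.4,0.8,0],[15,0,0,0],[10,0,0,0],[5,0,0,0],[0,0,0,0],[0,0,0,0]]])

```text
t: 6.8
tcp_pos: [0.5997, 0.1479, 0.1348]
tool_rot: [-0.051, 0.705, 0.051, 0.706]
force: [-1.2, 0.9, -0.4]
finger_gap: 0.226
```

>>> arm_command(series=[[[2,0,0,0],[2,0,0,0],[2,0,0,0],[1.5,0,0,0],[1,0,0,0],[1,0,0,0],[1,0,0,0],[1,0,0,0],[0,0,0,0]]])

```text
t: 7.7
tcp_pos: [0.5994, 0.1482, 0.1228]
tool_rot: [-0.051, 0.705, 0.051, 0.705]
force: [1.2, 0.7, -0.9]
finger_gap: 0.229
```

>>> arm_command(series=[[[0,-0.4,-0.7,0],[0,0,-0.4,0],[0,0,0,0],[1,0,0,0],[1,0,0,0],[1,0,0,0],[0,0,0,0]]])

```text
t: 8.4
tcp_pos: [0.5982, 0.1476, 0.1196]
tool_rot: [-0.051, 0.705, 0.051, 0.705]
force: [-0.0, -0.1, -1.8]
finger_gap: 0.225
```

```bash
python3 - <<'E'
from h import *
s=status.sense(); print(s['tcp_pos'],s['force'],s['ft_torque'])
E
```

```text
[0.59815186 0.14764902 0.11959615] [-0.0369066  -0.13660004 -1.76981037] [ 0.02937121 -0.04299502 -0.00236607]
```

>>> arm_command(series=[[[1.5,0,0,0],[1.5,0,0,0],[1.5,0,0,0],[1.5,0,0,0],[1,0,0,0],[1,0,0,0],[1,0,0,0],[1,0,0,0],[0,0,0,0]]])

```text
t: 9.3
tcp_pos: [0.5982, 0.1477, 0.1096]
tool_rot: [-0.051, 0.705, 0.051, 0.705]
force: [-0.7, 0.2, -0.7]
finger_gap: 0.224
```

>>> arm_command(series=[[[1,0,0,0],[1,0,0,0],[1,0,0,0],[1,0,0,0],[0,0,0,0]]])

```text
t: 9.8
tcp_pos: [0.5983, 0.1477, 0.1063]
tool_rot: [-0.051, 0.705, 0.051, 0.705]
force: [-0.6, -0.1, 2.4]
finger_gap: 0.227
```

>>> arm_command(series=[[[1,0,0,0],[1,0,0,0],[1,0,0,0],[1,0,0,0],[1,0,0,0],[0,0,0,0]]])

```text
t: 10.4
tcp_pos: [0.5984, 0.1477, 0.1021]
tool_rot: [-0.051, 0.705, 0.051, 0.705]
force: [-2.1, -0.4, 6.5]
finger_gap: 0.225
```

>>> arm_command(series=[[[1,0,0,0],[1,0,0,0],[1,0,0,0],[1,0,0,0],[0,0,0,0]]])

```text
t: 10.9
tcp_pos: [0.5984, 0.1477, 0.0981]
tool_rot: [-0.051, 0.705, 0.051, 0.705]
force: [-2.1, -0.0, 7.5]
finger_gap: 0.228
```

>>> arm_command(series=[[[1,0,0,0],[1,0,0,0],[1,0,0,0],[1,0,0,0],[1,0,0,0],[1,0,0,0],[1,0,0,0],[0,0,0,0]]])

```text
t: 11.7
tcp_pos: [0.5984, 0.1477, 0.0911]
tool_rot: [-0.051, 0.705, 0.051, 0.705]
force: [-2.5, -1.3, 8.1]
finger_gap: 0.228
```

>>> arm_command(series=[[[0.5,0,0,0],[0.5,0,0,0],[0.5,0,0,0],[0.5,0,0,0],[0,0,0,0]]])

```text
t: 12.2
tcp_pos: [0.5983, 0.1477, 0.0891]
tool_rot: [-0.051, 0.705, 0.051, 0.705]
force: [-1.6, -0.1, 6.0]
finger_gap: 0.229
```

>>> arm_command(series=[[[0.5,0,0,0],[0.5,0,0,0],[0.5,0,0,0],[0,0,0,0]]])

```text
t: 12.6
tcp_pos: [0.5984, 0.1477, 0.0876]
tool_rot: [-0.051, 0.705, 0.051, 0.705]
force: [-2.3, -0.3, 7.2]
finger_gap: 0.226
```

>>> arm_command(series=[[[0.5,0,0,0],[0.5,0,0,0],[0,0,0,0]]])

```text
t: 12.9
tcp_pos: [0.5984, 0.1477, 0.0867]
tool_rot: [-0.051, 0.705, 0.051, 0.705]
force: [-3.1, -0.1, 8.5]
finger_gap: 0.226
```

>>> arm_command(series=[[[0.5,0,0,0],[0.5,0,0,0],[0,0,0,0]]])

```text
t: 13.2
tcp_pos: [0.5984, 0.1477, 0.0866]
tool_rot: [-0.051, 0.705, 0.051, 0.706]
force: [-3.9, -0.4, 13.5]
finger_gap: 0.223
```

>>> arm_command(series=[[[0.5,0,0,0],[0.3,0,0,0],[0,0,0,0]]])

```text
t: 13.5
tcp_pos: [0.5985, 0.1477, 0.0866]
tool_rot: [-0.051, 0.705, 0.051, 0.706]
force: [-5.4, -1.2, 17.1]
finger_gap: 0.227
```

The hard stop came at TCP z 0.0866, against 0.0867 predicted, with force rising to 17 N. The bush is on the pad, so I'm withdrawing straight up.

>>> arm_command(series=[[[-3,0,0,0],[-6,0,0,0],[-10,0,0,0],[-12,0,0,0],[-12,0,0,0],[-15,0,0,0],[-20,0,0,0],[-30,0,0,0],[0,0,0,0],[0,0,0,0]]])

```text
t: 14.5
tcp_pos: [0.5987, 0.1477, 0.1927]
tool_rot: [-0.051, 0.704, 0.051, 0.706]
force: [-0.1, -0.5, -0.8]
finger_gap: 0.225
```

```bash
python3 - <<'E'
from h import *
s=status.sense(); w=snapshot('wrist'); np.save('w5.npy',w); sc=snapshot('scene')
a=cv2.resize(w[150:300,270:370],(400,600),interpolation=2); b=cv2.resize(sc[165:245,345:435],(400,356),interpolation=2); b=cv2.copyMakeBorder(b,0,244,0,0,0)
t=np.hstack([a,b]); t=(255*(t/255.)**.6).astype(np.uint8); save('','c1.png',t)
Rm=R.from_quat(s['tool_rot']).as_matrix(); print(s['t'],s['tcp_pos'],s['force'])
print((Rm.T@(np.array([.4843,-.2395,.0627])-s['tcp_pos'])*1000).round(1))
E
```

```text
14.5 [0.59869585 0.14770351 0.19265023] [-0.10980943 -0.53483928 -0.77503741]
[ 129.6 -366.6 -169.4]
```

View pics/c1.png

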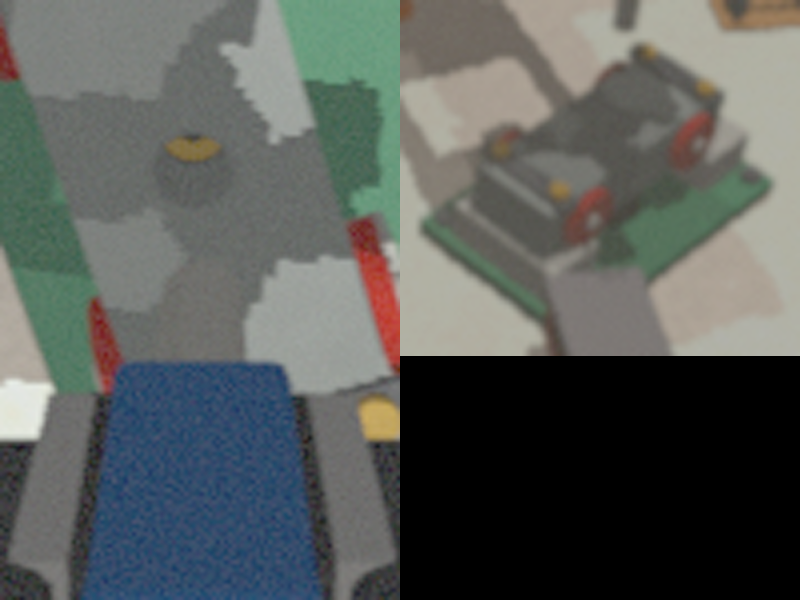

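Only a sliver of brass now shows, deep in the bore at crop (193,148). The bush is down, so I'm going back to the rack.

>>> arm_command(series=[[[0,-36.7,-16.9,0],[0,-36.7,-16.9,0],[0,-36.7,-16.9,0],[0,-36.7,-16.9,0],[0,-36.7,-16.9,0],[0,-36.7,-16.9,0],[0,-36.7,-16.9,0],[0,-36.7,-16.9,0],[0,-36.7,-16.9,0],[0,-36.7,-16.9,0]]])

```text
t: 15.6
tcp_pos: [0.4826, -0.2408, 0.1901]
tool_rot: [-0.05, 0.706, 0.052, 0.704]
force: [0.3, -0.3, -1.3]
finger_gap: 0.224
```

>>> arm_command(series=[[[0,0,0,0],[0,0,0,0],[0,0,0,0],[0,0,0,0]]])

```text
t: 16.0
tcp_pos: [0.484, -0.2383, 0.191]
tool_rot: [-0.051, 0.706, 0.052, 0.705]
force: [-0.5, 0.3, -1.1]
finger_gap: 0.227
```

```bash
python3 - <<'E'
from h import *
s=status.sense(); w=snapshot('wrist'); np.save('w6.npy',w)
t=cv2.resize(w[130:260,260:380],(554,600),interpolation=2); t=(255*(t/255.)**.45).astype(np.uint8); save('','d1.png',t)
Rm=R.from_quat(s['tool_rot']).as_matrix(); print(s['t'],s['tcp_pos'],s['q'],Rm.round(4).tolist())
E
```

```text
16.0 [ 0.48402213 -0.23832925  0.19101908] [-6.64882890e-01  4.67323770e-01  1.68851510e+00  2.55050181e-04
  9.87363600e-01 -8.11805428e-01] [[-0.0011, -0.1463, 0.9892], [0.0012, 0.9892, 0.1463], [-1.0, 0.0013, -0.001]]
```

View pics/d1.png

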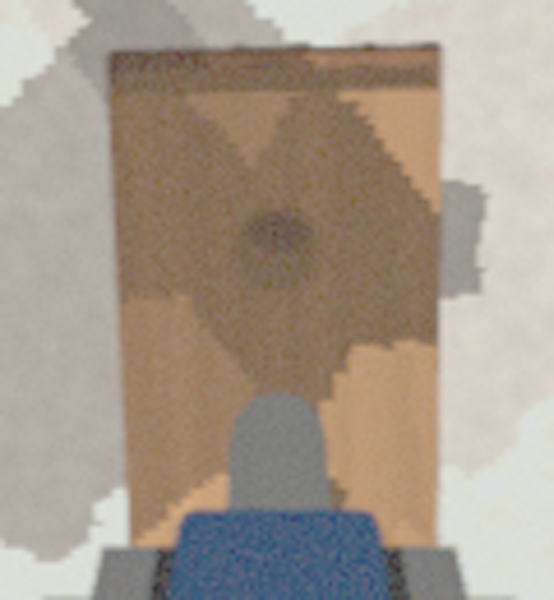

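The rack hole with its chamfer is centred at about crop (277,250), so full-image pixel (320,184). The rod tip rim is at (320.2,214.7), the same as before the pushing, so the drift has not slipped in the grip.

```bash
python3 - <<'E'
from h import *
s=status.sense(); Rm=R.from_quat(s['tool_rot']).as_matrix(); t=np.array(s['tcp_pos'])
for u in [(320,184.2),(320,182)]:
    b=onz('wrist',u,.04,s); print(b.round(4),(Rm.T@(b-t)*1000).round(2))
print(t)
E
```

```text
[ 0.4838 -0.2391  0.04  ] [151.25  -0.71  -0.4 ]
[ 0.4835 -0.2372  0.04  ] [151.25   1.22  -0.4 ]
[ 0.48419825 -0.23843126  0.19124602]
```

>>> arm_command(series=[[[20,-0.5,-0.3,0],[20,-0.4,0,0],[20,0,0,0],[15,0,0,0],[10,0,0,0],[5,0,0,0],[0,0,0,0],[0,0,0,0]]])

```text
t: 16.85
tcp_pos: [0.4844, -0.2409, 0.102]
tool_rot: [-0.052, 0.705, 0.051, 0.706]
force: [0.0, 0.1, -0.9]
finger_gap: 0.228
```

>>> arm_command(series=[[[2,0,0,0],[2,0,0,0],[2,0,0,0],[2,0,0,0],[1.5,0,0,0],[1.5,0,0,0],[1.5,0,0,0],[1.5,0,0,0],[0,0,0,0]]])

```text
t: 17.75
tcp_pos: [0.4838, -0.2408, 0.0873]
tool_rot: [-0.051, 0.705, 0.051, 0.705]
force: [0.3, -0.7, -1.2]
finger_gap: 0.225
```

>>> arm_command(series=[[[1,0.5,0,0],[2,0.5,0,0],[2,0,0,0],[3,0,0,0],[3,0,0,0],[3,0,0,0],[3,0,0,0],[2,0,0,0],[0,0,0,0]]])

```text
t: 18.65
tcp_pos: [0.4836, -0.2397, 0.0681]
tool_rot: [-0.051, 0.705, 0.051, 0.705]
force: [-0.1, -0.1, -1.1]
finger_gap: 0.221
```

>>> arm_command(series=[[[1,0,0,0],[1,0,0,0],[1,0,0,0],[0.5,0,0,0],[0,0,0,0],[0,0,0,0]]])

```text
t: 19.25
tcp_pos: [0.4838, -0.2398, 0.065]
tool_rot: [-0.051, 0.705, 0.051, 0.705]
force: [-0.8, 0.4, -0.2]
finger_gap: 0.226
```

>>> arm_command(series=[[[0.5,0,0,0],[0.5,0,0,0],[0.5,0,0,0],[0.5,0,0,0],[0.3,0,0,0],[0,0,0,0]]])

```text
t: 19.85
tcp_pos: [0.4837, -0.2399, 0.0628]
tool_rot: [-0.051, 0.705, 0.051, 0.705]
force: [0.5, 0.1, -0.2]
finger_gap: 0.223
```

>>> arm_command(series=[[[0.4,0,0,0],[0.4,0,0,0],[0,0,0,0]]])

```text
t: 20.15
tcp_pos: [0.4838, -0.2399, 0.0627]
tool_rot: [-0.051, 0.705, 0.051, 0.705]
force: [-0.7, -0.3, 6.6]
finger_gap: 0.227
```

>>> arm_command(series=[[[0,0,0,0],[0,0,0,0],[0,0,0,0],[0,0,0,0],[0,0,0,0],[0,0,0,0]]], jaw=50)

```text
t: 20.75
tcp_pos: [0.4837, -0.2398, 0.0618]
tool_rot: [-0.051, 0.705, 0.051, 0.705]
force: [-0.2, 0.2, -0.9]
finger_gap: 0.5
```

>>> arm_command(series=[[[-10,0,0,0],[-20,0,0,0],[-30,0,0,0],[-30,0,0,0],[-30,0,0,0],[-30,0,0,0],[0,0,0,0],[0,0,0,0],[0,0,0,0]]])

```text
t: 21.65
tcp_pos: [0.483, -0.2392, 0.2112]
tool_rot: [-0.051, 0.706, 0.052, 0.705]
force: [-0.3, 0.8, -1.3]
finger_gap: 0.502
```

```bash
python3 - <<'E'
from h import *
s=status.sense(); w=snapshot('wrist'); sc=snapshot('scene')
a=cv2.resize(w[100:340,240:400],(400,600),interpolation=2); b=cv2.resize(sc[160:250,140:250],(400,327),interpolation=2); b=cv2.copyMakeBorder(b,0,273,0,0,0)
t=np.hstack([a,b]); t=(255*(t/255.)**.6).astype(np.uint8); save('','e1.png',t)
print(s['t'],s['tcp_pos'],s['force'],s['finger_gap'])
E
```

```text
21.65 [ 0.48298212 -0.23922156  0.21116582] [-0.33319339  0.79065369 -1.28070392] 0.5015756461279772
```

View pics/e1.png

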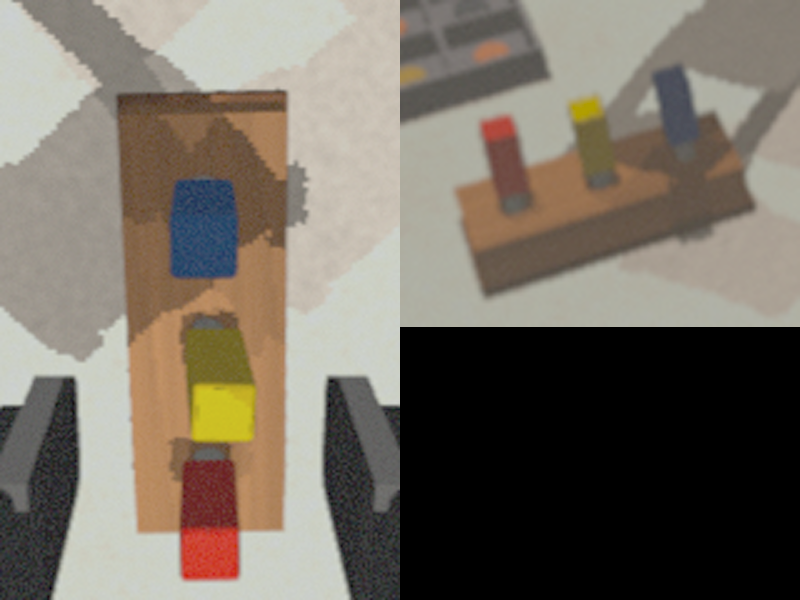

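The drift stands fully down in its own hole, with blue at crop (204,228), and the other two punches are undisturbed. The gripper is clear, so I'm handing in.

```bash
python3 -c "
from h import *
print(ticket.sign_off())"
```

```text
the job is handed in; nothing more can be done
None
```

The bush is out of the block and on the pad, and the drift is back in its own rack hole. I handed the job in at about 21.7 s of the 72 s allowed.

- **Pushing the bush:** I found the bore by camera, and the drift went in after one sideways correction of about 1 mm. The bush slid at about 6 to 8.5 N on the sensor. It met the hard stop at TCP height 0.0866 m, against 0.0867 m predicted for the bush standing on the pad. The highest force read at the end of any move was 17 N, against the 40 N limit.
- **Check on the bush:** A wrist view afterwards showed only a sliver of brass deep in the bore. I never saw the bush on the pad from the side, so the evidence is that view plus the hard stop's height.
- **Returning the drift:** It touched the hole floor at 0.0627 m, the same height it was grasped at, with about 6.6 N, and I released it. The last pictures show it standing down in its hole, the red and yellow punches undisturbed and the gripper clear. The models and wheelset were out of the arm's path, but I took no final picture of them.

No check failed or disagreed.

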